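Lock up a printing forme with the quoin key

ROBOT

A 6-joint arm with a two-finger parallel gripper is mounted at the origin on the work surface. World frame = base frame: x ahead of the robot, y to its left, z up, the work surface at z = 0. Lengths are in m, angles in rad, forces in N, time in s.
With the tool pointing down it reaches from about 0.35 to 0.975 m from the base axis. Payload 4.9 kg.
Tool frame: the origin (TCP) lies at the very end of the fingers, on their centre line; the grasp point (between the pads) lies 19 mm behind it (bot.grip_point_offset is the distance from the TCP to the grasp point, in m); z points along the fingers, y is the direction in which the jaws open and shut (so a half turn about z gives the same grasp; the last joint's range is limited). The gripper opens to 85 mm and grips with 20 to 120 N. Pads are 22 mm wide; open, the fingers measure 114 mm over their backs; the gripper's body (76 mm by 85 mm) begins 54 mm behind the grasp point. The pads swing forward as they close: fully open they stand 13 mm farther back than shut.
Start: joints at [-1.462, 0.053, 1.613, -0, 1.476, -0.119], TCP at [0.141, -0.609, 0.231] pointing down, gripper open.
Joint ranges: [-3.01, 3.01], [-1.01, 2.22], [0.06, 2.58], [-1.02, 4.17], [0.09, 2.62], [-3.14, 3.14]. Speed limits (rad/s): [2.57, 2.57, 3.14, 3.14, 3.14, 3.14].

INTERFACE

Orientations are given as a 3x3 rotation matrix whose columns are the frame's x, y, z axes.
In Python, from bench import bot gives the robot as it stands. Calls block until the motion is done:
- bot.move_to(position, orientation): joint-space move of the TCP to a pose.
- bot.move_l(position, orientation=None, velocity=0.15): straight line of the TCP; orientation=None keeps the orientation; velocity is the mean speed in m/s.
- bot.goto_joints(angles): joint-space move.
- bot.open_gripper() and bot.close_gripper(grasp_force=None): open the fingers fully, or close them until they stop; grasp_force is the grip in N (None keeps the last).
- bot.pause(seconds).
- bot.inverse_kinematics(position, orientation): joint angles nearest the present ones, or None.
- bot.read_state(): the state.
- bot.camera(name): name is "scene" or "top"; returns a dict with "pixels" (400x640x3 uint8, red, green, blue), "range_z" (400x640 float32, m along the optical axis (not along the pixel's ray), 0 where there is no reading), "mtx" (3x3 intrinsics, pixels), "R" (3x3) and "t" (3): a world point X has camera coordinates R X + t. Camera axes: x right, y down, z forward; pixel columns grow to the right and rows downward; lengths in m; the calibration is good to about 2 mm. A picture is of the moment at which its call begins.
A pose or a line that the arm cannot do raises bot.PlanningError and nothing moves.
- bot.finish_job(): hands the job in, once; it reports no verdict.
The state is a dict: "clock": time; "joint_pos": joint angles; "qvel": joint speeds; "effort": joint torques, N m; "tcp_pos": TCP position; "tcp_rot": TCP orientation; "ft_force": force on the tool from outside, world axes, zero at the start; "ft_torque": the same for the moment, N m; "width": opening from 0.0 (shut) to 1.0 (fully open).
Only numpy, scipy, OpenCV 4.12 (cv2) and the standard library are available. Lean on these libraries where they do the work, as an engineer would, in place of code of your own. Each camera call takes 0.05 s, during which the arm holds its last target.

TASK

Lock up the forme on the sloping stand with the quoin key, in two passes. First turn the two slack quoins clockwise to their yellow marks, level with the other pair; then, once all four are snug, turn all four on to their green marks (the stop) in cross order, always following a quoin with the one opposite it. Turn them only with the key, then stand it upright back in its brown tray, let go, and leave the cup, screwdriver and brass bar alone.

Things in the scene. Friction and masses are not known exactly. Their poses are not given: they have to be found in the camera images.
- key: Loose quoin key standing on its fork, 120 mm tall, 0.26 kg. Origin: centre of its underside; z up the shaft. Orange handle: 72 mm along x, 18 mm along y (grip across this), z 80 to 120 mm; shaft 16 mm thick. Fork: two tines 36 mm along x, 10 mm thick, slot between them 14 mm wide, 20 mm deep, running along x like the handle. Half a turn makes no difference.
- tray: Fixed brown wooden tray, 120 x 120 mm, rim 25 mm high, walls and floor 5 mm thick (the key's underside stands 5 mm above the table). Origin: centre of its underside, on the table. It stands on the robot's left or right; the dark type case on the other side.
- stand: Fixed stand, 250 x 260 mm; its deck slopes 27 degrees, rising away from the robot (stand yawed up to 15 degrees). Origin: centre of footprint, on the table; deck middle 95 mm above. On it: a grey frame, a block of metal type (23 mm high) and around it four quoins, each 75 mm from the middle: upper opposite lower, left opposite right; collars 20 mm high.
- cup: Red plastic cup, upright, 84 mm wide, 85 mm tall; bystander, leave alone. Origin: centre of underside.
- driver: Screwdriver with a black handle, 170 mm long, lying on the table; bystander, leave alone. Origin in its middle.
- rule_bar: Brass bar 110 x 28 x 12 mm lying on the table; bystander, leave alone. Origin: centre of underside.
- typecase: Fixed dark wooden type case with six compartments, 120 x 120 mm, 35 mm high; bystander. Origin: centre of underside.
- head_upper (a point): The upper quoin (the uppermost, farthest from the robot): a brass bar head 30 mm long, 10 wide, 16 tall, rounded top, one end red, turning on a steel collar 44 mm in diameter. Point: on the turning axis at the foot of the bar, at the collar's top face. x axis along the bar to its red end, z axis out of the slope along the turning axis; turns with the head.
- quoin_upper (a joint): Turn of the upper quoin, rad: 0 = fully slack, red end at the white mark (to the stand's left); grows clockwise seen from above; 0.65 = snug, red end at the yellow mark; 1.30 = home, at the green mark, a hard stop. Friction about 0.12 N m; stays where left.
- head_lower (a point): The lower quoin (the lowest, nearest the robot): a brass bar head 30 mm long, 10 wide, 16 tall, rounded top, one end red, turning on a steel collar 44 mm in diameter. Point: on the turning axis at the foot of the bar, at the collar's top face. x axis along the bar to its red end, z axis out of the slope along the turning axis; turns with the head.
- quoin_lower (a joint): Turn of the lower quoin, rad: 0 = fully slack, red end at the white mark (to the stand's left); grows clockwise seen from above; 0.65 = snug, red end at the yellow mark; 1.30 = home, at the green mark, a hard stop. Friction about 0.12 N m; stays where left.
- head_left (a point): The left quoin (the one on the robot's left (+y side)): a brass bar head 30 mm long, 10 wide, 16 tall, rounded top, one end red, turning on a steel collar 44 mm in diameter. Point: on the turning axis at the foot of the bar, at the collar's top face. x axis along the bar to its red end, z axis out of the slope along the turning axis; turns with the head.
- quoin_left (a joint): Turn of the left quoin, rad: 0 = fully slack, red end at the white mark (to the stand's left); grows clockwise seen from above; 0.65 = snug, red end at the yellow mark; 1.30 = home, at the green mark, a hard stop. Friction about 0.12 N m; stays where left.
- head_right (a point): The right quoin (the one on the robot's right (-y side)): a brass bar head 30 mm long, 10 wide, 16 tall, rounded top, one end red, turning on a steel collar 44 mm in diameter. Point: on the turning axis at the foot of the bar, at the collar's top face. x axis along the bar to its red end, z axis out of the slope along the turning axis; turns with the head.
- quoin_right (a joint): Turn of the right quoin, rad: 0 = fully slack, red end at the white mark (to the stand's left); grows clockwise seen from above; 0.65 = snug, red end at the yellow mark; 1.30 = home, at the green mark, a hard stop. Friction about 0.12 N m; stays where left.
Not all that is in view belongs to the job. There is more than one size of the key; the one meant has the size given above. Leave any orange or turquoise look-alike of the tray alone.

How it is judged:
By the outcome, as a careful person would: the job done as asked, in the order asked, and still so for the second after the job is handed in, with the robot touching nothing.
It also fails if it takes over 72 s, if anything falls off the work surface, if the arm or the gripper's body presses on something with over 40 N, if the wrist force passes 120 N, or if a joint passes its speed limit or range.

## Working session

There is one attempt and no reset: what is moved stays moved. The work goes in short steps, each a Python script; the robot and the scene stay as the last script left them, time stands still between calls to the robot, and variables do not carry over. Pictures are saved under pics/ and viewed, and the job is handed in when it is done.

```bash
ls; mkdir -p pics; python3 - <<'E'
from bench import bot
import cv2,numpy as np
for n in("scene","top"):
    c=bot.camera(n); cv2.imwrite(f"pics/{n}0.png",c["pixels"][:,:,::-1]); np.savez(f"{n}0.npz",**c)
    print(n,c["mtx"].tolist(),c["R"].round(4).tolist(),c["t"])
print(bot.read_state())
E
```

```text
pics
scene [[443.78087536191896, 0.0, 317.66973751108065], [0.0, 443.78087536191896, 197.3105691235716], [0.0, 0.0, 1.0]] [[0.2197, 0.9756, 0.0058], [0.7308, -0.1606, -0.6635], [-0.6463, 0.15, -0.7482]] [-0.26695129 -0.2536602   1.67062971]
top [[391.911572818016, 0.0, 320.07384276861825], [0.0, 391.911572818016, 203.19616073392734], [0.0, 0.0, 1.0]] [[-0.0052, -1.0, -0.0043], [-0.99, 0.0058, -0.1407], [0.1407, 0.0035, -0.99]] [0.15380274 0.52061706 1.56800079]
{'clock': 0.1, 'joint_pos': array([-1.46200327e+00,  5.33159428e-02,  1.61416424e+00, -5.72507941e-05,
        1.47603046e+00, -1.19027078e-01]), 'qvel': array([ 1.04407616e-03, -1.04111056e-03, -2.16941248e-03,  1.78380305e-03,
        6.51396924e-04,  8.00598556e-05]), 'effort': array([ 4.82846190e-06, -3.94904387e+01, -3.71364927e+01, -1.57079662e-04,
        3.88653614e-03, -7.36844186e-08]), 'tcp_pos': array([ 0.14106425, -0.60828013,  0.23016591]), 'tcp_rot': array([[ 9.74159829e-01,  2.25859595e-01, -2.64909209e-04],
       [ 2.25859685e-01, -9.74157991e-01,  1.90045901e-03],
       [ 1.71173480e-04, -1.91118314e-03, -9.99998159e-01]]), 'ft_force': array([-0.42883873,  0.62550538, -0.14782836]), 'ft_torque': array([ 0.01907093, -0.00548384, -0.02773229]), 'width': 1.0069855980580178}
```

View pics/scene0.png

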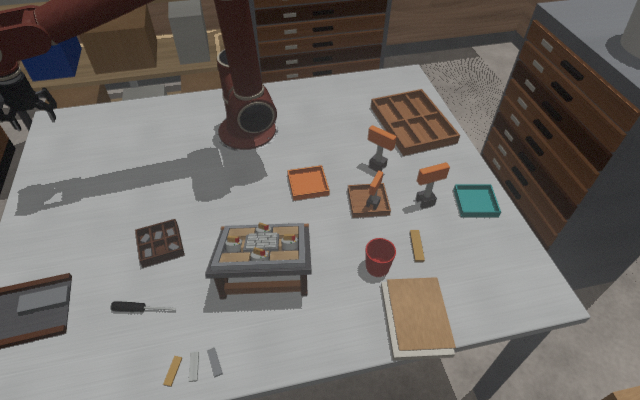

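View pics/top0.png

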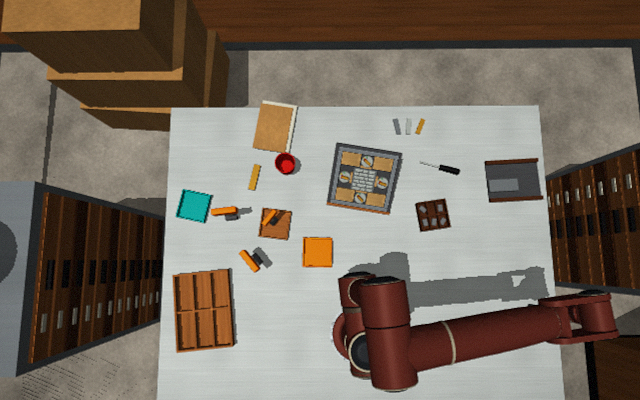

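The three orange-handled keys are at top-view pixels (276,215) in the brown tray, (225,211) and (250,260). I'll measure each one.

```bash
cat > h.py <<'E'
import numpy as np,cv2
def load(n): return dict(np.load(n))
def world(c):
    K=c["mtx"];d=c["range_z"].astype(float);v,u=np.mgrid[:d.shape[0],:d.shape[1]]
    P=np.stack([(u-K[0,2])/K[0,0]*d,(v-K[1,2])/K[1,1]*d,d],-1)
    return (P-c["t"])@c["R"]
def proj(c,X):
    p=np.asarray(X)@c["R"].T+c["t"];p=p@c["mtx"].T;return p[...,:2]/p[...,2:]
def crop(c,u,v,w,h,s,name):
    im=c["pixels"][v:v+h,u:u+w,::-1];cv2.imwrite(name,cv2.resize(im,None,fx=s,fy=s,interpolation=cv2.INTER_CUBIC))
E
python3 - <<'E'
from h import *
for n in("scene","top"):
    c=load(n+"0.npz");W=world(c);hsv=cv2.cvtColor(c["pixels"],cv2.COLOR_RGB2HSV)
    m=((hsv[...,0]<14)&(hsv[...,0]>5)&(hsv[...,1]>170)&(hsv[...,2]>110)).astype(np.uint8)
    k,l,s,ce=cv2.connectedComponentsWithStats(m)
    for i in range(1,k):
        if s[i,4]<30: continue
        p=W[l==i];z=np.percentile(p[:,2],[5,50,95]);
        t=p[p[:,2]>z[2]-.008]
        (cx,cy),(a,b),ang=cv2.minAreaRect((t[:,:2]*1000).astype(np.float32))
        print(n,ce[i].round(),s[i,4],"z",z.round(3),"top rect",round(cx),round(cy),round(a),round(b),round(ang))
crop(load("scene0.npz"),340,110,120,110,6,"pics/keys.png")
crop(load("top0.npz"),320,135,90,85,7,"pics/stand_t.png")
crop(load("scene0.npz"),200,210,120,90,6,"pics/stand_s.png")
E
```

```text
top [367. 210.] 70 z [0.04  0.046 0.052] top rect 494 -37 176 6 81
top [269. 212.] 69 z [-0.002  0.008  0.128] top rect 386 245 268 19 44
top [277. 227.] 390 z [-0.001  0.005  0.022] top rect 410 249 295 93 60
top [316. 266.] 32 z [0.009 0.024 0.028] top rect 267 165 113 0 90
top [204. 309.] 2891 z [0.002 0.009 0.04 ] top rect 119 429 294 601 6
top [178. 342.] 39 z [0.034 0.04  0.046] top rect -16 710 91 28 24
```

View pics/keys.png

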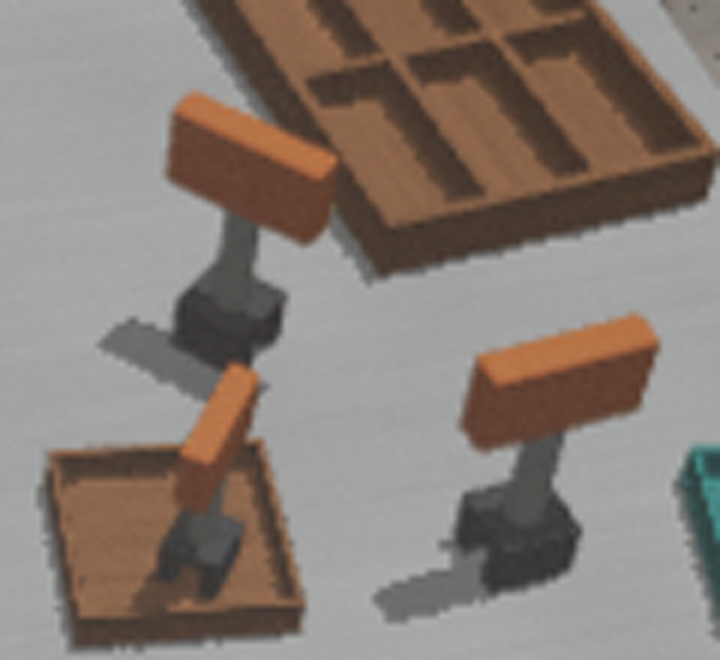

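View pics/stand_t.png

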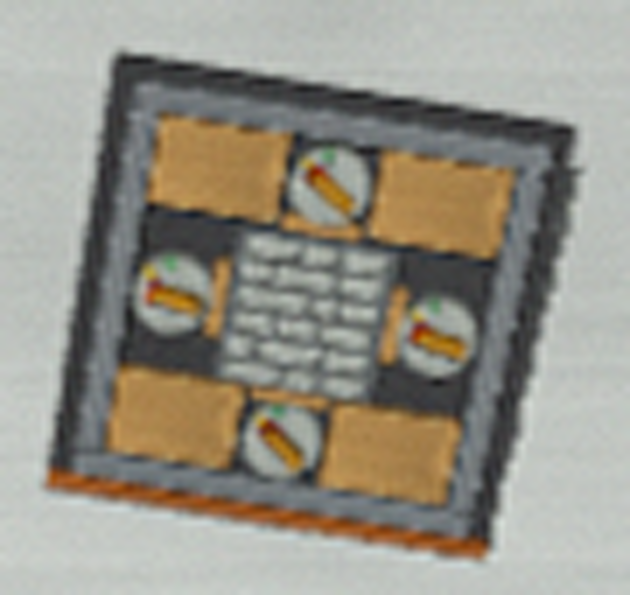

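View pics/stand_s.png

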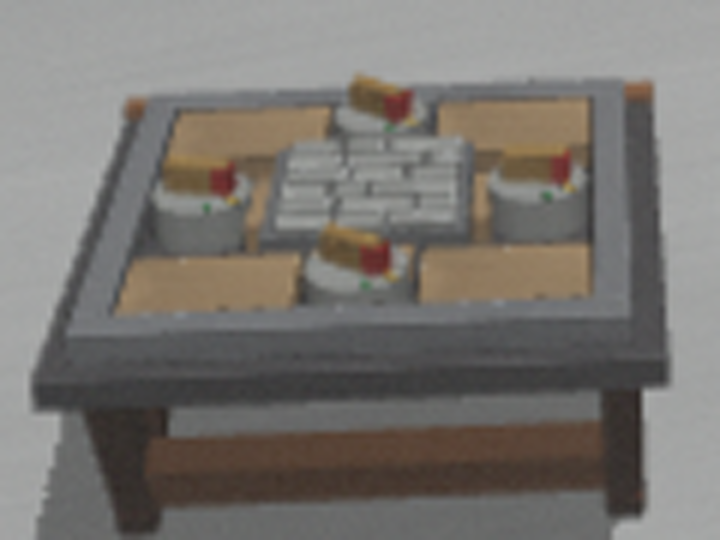

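```bash
python3 - <<'E'
from h import *
c=load("scene0.npz");hsv=cv2.cvtColor(c["pixels"],cv2.COLOR_RGB2HSV);W=world(c)
for (u,v) in [(381,131),(381,140),(378,180),(373,188),(434,169),(434,178),(355,135+75)]: print((u,v),hsv[v,u],W[v,u].round(3))
c=load("top0.npz");hsv=cv2.cvtColor(c["pixels"],cv2.COLOR_RGB2HSV);W=world(c)
for (u,v) in [(225,211),(250,260),(270,216),(318,250)]: print((u,v),hsv[v,u],W[v,u].round(3))
crop(c,165,180,180,100,4,"pics/keyst.png")
E
```

```text
(381, 131) [ 12 154 182] [0.288 0.417 0.156]
(381, 140) [  8 125  98] [0.303 0.415 0.131]
(378, 180) [ 11 151 174] [0.467 0.353 0.124]
(373, 188) [  9 122 100] [0.488 0.331 0.117]
(434, 169) [ 12 153 182] [0.487 0.517 0.155]
(434, 178) [  9 121  97] [0.492 0.523 0.121]
(355, 210) [ 12 110 141] [0.472 0.288 0.007]
(225, 211) [ 17 226 225] [0.477 0.51  0.155]
(250, 260) [ 16 234 226] [0.293 0.413 0.153]
(270, 216) [ 16 226 225] [0.46  0.344 0.126]
(318, 250) [ 16 233 223] [0.332 0.161 0.002]
```

View pics/keyst.png

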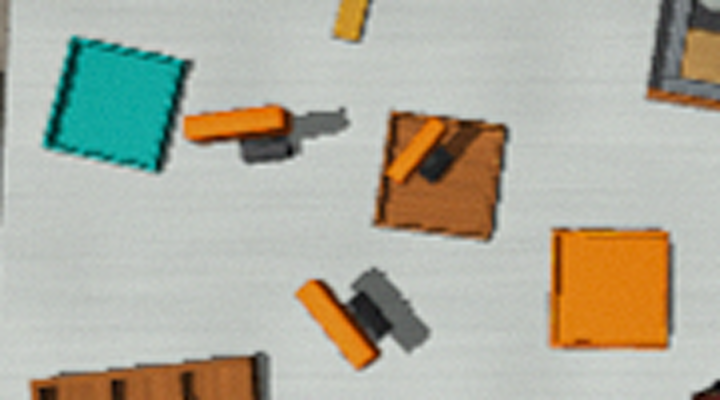

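The key in the tray has its top at z≈0.125, so it is 120 mm tall. The decoys' tops are at z≈0.155. So the target is the one in the tray, scene pixel (375,185). The slack quoins look like left and right. Next I'll take precise measurements.

```bash
cat >> h.py <<'E'
def ray(c,uv):
    uv=np.atleast_2d(uv).astype(float);d=np.c_[uv,np.ones(len(uv))]@np.linalg.inv(c["mtx"]).T@c["R"]
    return -c["R"].T@c["t"],d
def onplane(c,uv,p0,n):
    o,d=ray(c,uv);return o+d*(((p0-o)@n)/(d@n))[:,None]
def tri(cs,uvs):
    A=np.zeros((3,3));b=np.zeros(3)
    for c,uv in zip(cs,uvs):
        o,d=ray(c,uv);d=d[0]/np.linalg.norm(d[0]);M=np.eye(3)-np.outer(d,d);A+=M;b+=M@o
    X=np.linalg.solve(A,b);return X,[ (proj(c,X)-uv).round(2) for c,uv in zip(cs,uvs)]
Z=np.array([0,0,1.])
def blobs(m,amin):
    k,l,s,ce=cv2.connectedComponentsWithStats(m.astype(np.uint8));return [(ce[i],s[i,4],l==i) for i in range(1,k) if s[i,4]>=amin]
def rect_on(c,m,z):
    v,u=np.nonzero(m);cn=max(cv2.findContours(m.astype(np.uint8),0,2)[0],key=len)[:,0]
    P=onplane(c,np.c_[u,v],np.array([0,0,z]),Z)[:,:2]*1000
    (x,y),(a,b),g=cv2.minAreaRect(P.astype(np.float32))
    w=np.linalg.eigh(np.cov(P.T));ax=w[1][:,1];return P.mean(0),(x,y),(a,b),g,np.degrees(np.arctan2(ax[1],ax[0]))%180, np.sqrt(w[0]*12)
E
python3 - <<'E'
from h import *
s,t=load("scene0.npz"),load("top0.npz")
hs=cv2.cvtColor(s["pixels"],cv2.COLOR_RGB2HSV);ht=cv2.cvtColor(t["pixels"],cv2.COLOR_RGB2HSV)
ms=np.zeros((400,640),bool);ms[160:205,360:395]=True
ms&=(hs[...,0]<16)&(hs[...,1]>135)&(hs[...,2]>130)
mt=np.zeros((400,640),bool);mt[200:235,255:290]=True
mt&=(ht[...,0]<20)&(ht[...,1]>200)&(ht[...,2]>190)
for c,m in((s,ms),(t,mt)):
    for ce,a,b in blobs(m,15): print(ce.round(1),a,rect_on(c,b,.125))
# tray: brown mask in top
m=np.zeros((400,640),bool);m[195:250,245:305]=True
sat=(ht[...,1]>90)&m
for ce,a,b in blobs(sat,200): print("tray",ce.round(1),a,rect_on(t,b,.025))
m=np.zeros((400,640),bool);m[170:225,340:395]=True
sat=(hs[...,1]>60)&m
for ce,a,b in blobs(sat,200): print("tray s",ce.round(1),a,rect_on(s,b,.025))
E
```

```text
[376.3 178.9] 93 (array([461.62390733, 349.42560447]), (461.0547180175781, 349.842041015625), (17.35126495361328, 70.62840270996094), 50.09461975097656, np.float64(141.60829071571456), array([16.47377626, 72.89450924]))
[268.2 217. ] 73 (array([456.39616049, 350.8423707 ]), (456.99560546875, 350.6711120605469), (15.224964141845703, 68.80955505371094), 51.78448486328125, np.float64(141.7165234222231), array([15.6809938 , 69.65881465]))
tray [274.6 223.6] 810 (array([440.1026029 , 337.69054077]), (441.2309875488281, 337.96551513671875), (119.8345947265625, 118.99353790283203), 82.5992660522461, np.float64(105.91701719701858), array([120.79781919, 122.32107526]))
tray s [368.8 197.6] 1161 (array([444.75421828, 340.51179225]), (422.25164794921875, 342.11865234375), (122.82078552246094, 197.28280639648438), 80.43441009521484, np.float64(151.09440948765888), array([121.47595069, 171.40084541]))
```

Both views give a handle of 72 x 17 mm, which confirms the key. Now the stand.

```bash
cat > stand.py <<'E'
from h import *
def heads(c,name,boxes=None,n=None):
    h=cv2.cvtColor(c["pixels"],cv2.COLOR_RGB2HSV).astype(int)
    H,S,V=h[...,0],h[...,1],h[...,2]
    red=((H<6)|(H>172))&(S>140)&(V>60)
    if name=="top": brass=(H>13)&(H<27)&(S>195)&(V>120)
    else: brass=(H>13)&(H<27)&(S>125)&(V>60)
    return red,brass
E
python3 - <<'E'
from stand import *
for n,(u0,v0,u1,v1) in(("scene",(205,215,315,275)),("top",(325,140,410,215))):
    c=load(n+"0.npz");h=cv2.cvtColor(c["pixels"],cv2.COLOR_RGB2HSV)
    r,b=heads(c,n);w=np.zeros((400,640),bool);w[v0:v1,u0:u1]=1
    for ce,a,_ in blobs(r&w,3): print(n,"red",ce.round(1),a)
    for ce,a,_ in blobs(b&w,5): print(n,"brass",ce.round(1),a)
    vis=c["pixels"][v0:v1,u0:u1].copy();q=(r&w)[v0:v1,u0:u1];vis[q]=[255,0,255];q=(b&w)[v0:v1,u0:u1];vis[q]=[0,255,255]
    cv2.imwrite(f"pics/m_{n}.png",cv2.resize(vis[:,:,::-1],None,fx=6,fy=6,interpolation=0))
c=load("top0.npz");h=cv2.cvtColor(c["pixels"],cv2.COLOR_RGB2HSV)
print(h[157:167,360:374].tolist()[4]); 
c=load("scene0.npz");h=cv2.cvtColor(c["pixels"],cv2.COLOR_RGB2HSV)
print(h[251,250:268].tolist(),h[260,225:235].tolist())
E
```

```text
top brass [367.2 161.8] 9
top brass [344.3 177.1] 10
top brass [382.6 183.7] 12
top brass [360.  198.5] 8
[[16, 119, 101], [47, 14, 129], [46, 15, 192], [33, 18, 160], [14, 111, 126], [18, 186, 163], [19, 208, 174], [19, 196, 156], [19, 88, 151], [38, 19, 165], [72, 15, 171], [47, 10, 173], [78, 19, 132], [17, 97, 95]]
[[0, 3, 85], [0, 3, 85], [17, 38, 107], [17, 74, 97], [17, 105, 97], [17, 114, 96], [17, 105, 92], [19, 107, 88], [18, 101, 93], [17, 101, 96], [5, 145, 116], [9, 133, 107], [6, 139, 121], [1, 144, 122], [1, 139, 103], [5, 13, 122], [18, 34, 135], [17, 70, 149]] [[16, 84, 142], [17, 84, 143], [16, 87, 140], [16, 86, 142], [16, 84, 143], [17, 84, 143], [16, 84, 142], [17, 84, 143], [17, 86, 143], [17, 86, 145]]
```

```bash
python3 - <<'E'
from h import *
c=load("top0.npz");W=world(c)
# deck furniture / frame plane fit with depth
for n,(u0,v0,u1,v1) in(("scene",(225,236,305,262)),("top",(338,152,392,202))):
    c=load(n+"0.npz");W=world(c)[v0:v1,u0:u1].reshape(-1,3)
    W=W[(W[:,2]>.03)&(W[:,2]<.22)]
    m=np.ones(len(W),bool)
    for _ in range(8):
        A=np.c_[W[:,:2],np.ones(len(W))];k=np.linalg.lstsq(A[m],W[m,2],rcond=None)[0];r=W[:,2]-A@k;m=abs(r)<.01
    print(n,k,"slope",np.degrees(np.arctan(np.hypot(*k[:2]))),"yaw",np.degrees(np.arctan2(k[1],k[0])),r[m].std(),m.mean())
E
```

```text
scene [ 0.43048437 -0.07875555 -0.14939551] slope 23.635586071460352 yaw -10.367405073749492 0.004056992442779561 0.8145823273780782
top [ 0.4905334  -0.08796728 -0.18910172] slope 26.489763907558558 yaw -10.166777263940409 0.004814461207349108 0.7238944630248978
```

```bash
python3 - <<'E'
from h import *
for n,(u0,v0,u1,v1) in(("scene",(205,215,315,275)),("top",(325,140,410,215))):
    c=load(n+"0.npz");h=cv2.cvtColor(c["pixels"],cv2.COLOR_RGB2HSV).astype(int)
    w=np.zeros((400,640),bool);w[v0:v1,u0:u1]=1
    for thr in (125,140,155):
        m=w&(h[...,1]<50)&(h[...,2]>thr)
        print(n,thr,[(ce.round(1).tolist(),a) for ce,a,_ in blobs(m,12) if a<600])
    c2=c["pixels"][v0:v1,u0:u1]; cv2.imwrite(f"pics/c_{n}.png",cv2.resize(c2[:,:,::-1],None,fx=7,fy=7,interpolation=0))
E
```

```text
scene 125 [([259.3, 229.7], np.int32(22)), ([261.6, 239.9], np.int32(338)), ([286.7, 241.1], np.int32(34)), ([230.8, 243.4], np.int32(34)), ([255.0, 255.6], np.int32(35))]
scene 140 [([271.6, 233.8], np.int32(28)), ([251.7, 236.7], np.int32(18)), ([262.7, 238.5], np.int32(15)), ([272.3, 240.4], np.int32(27)), ([285.2, 240.9], np.int32(16)), ([250.5, 241.8], np.int32(16)), ([229.8, 243.2], np.int32(12)), ([261.2, 244.3], np.int32(31)), ([249.8, 246.5], np.int32(17)), ([254.9, 255.3], np.int32(22))]
scene 155 []
top 125 [([336.3, 173.6], np.int32(86)), ([376.9, 153.5], np.int32(21)), ([392.1, 157.4], np.int32(32)), ([368.9, 159.3], np.int32(35)), ([364.0, 163.4], np.int32(28)), ([362.5, 178.9], np.int32(234)), ([371.5, 172.0], np.int32(18)), ([391.5, 176.9], np.int32(22)), ([346.0, 174.1], np.int32(28)), ([342.4, 179.2], np.int32(24)), ([384.0, 180.5], np.int32(30)), ([379.9, 185.1], np.int32(27)), ([388.2, 192.5], np.int32(26)), ([368.6, 189.8], np.int32(15)), ([362.2, 195.8], np.int32(28)), ([357.0, 199.6], np.int32(25)), ([379.1, 208.2], np.int32(14))]
top 140 [([369.6, 159.7], np.int32(23)), ([364.3, 163.8], np.int32(24)), ([361.0, 170.4], np.int32(27)), ([371.2, 172.1], np.int32(13)), ([346.1, 174.0], np.int32(23)), ([360.7, 174.1], np.int32(30)), ([358.5, 177.4], np.int32(24)), ([343.2, 179.9], np.int32(17)), ([384.0, 180.3], np.int32(24)), ([369.0, 182.8], np.int32(16)), ([360.9, 185.0], np.int32(18)), ([380.6, 186.1], np.int32(16)), ([355.6, 187.8], np.int32(16)), ([362.4, 195.9], np.int32(21)), ([357.1, 199.4], np.int32(23))]
top 155 [([369.6, 159.7], np.int32(19)), ([364.0, 163.6], np.int32(20)), ([345.6, 173.9], np.int32(16)), ([358.5, 177.1], np.int32(13)), ([342.8, 179.9], np.int32(14)), ([383.6, 180.1], np.int32(16)), ([360.7, 184.9], np.int32(15)), ([362.6, 196.1], np.int32(16)), ([356.7, 199.2], np.int32(15))]
```

View pics/c_top.png

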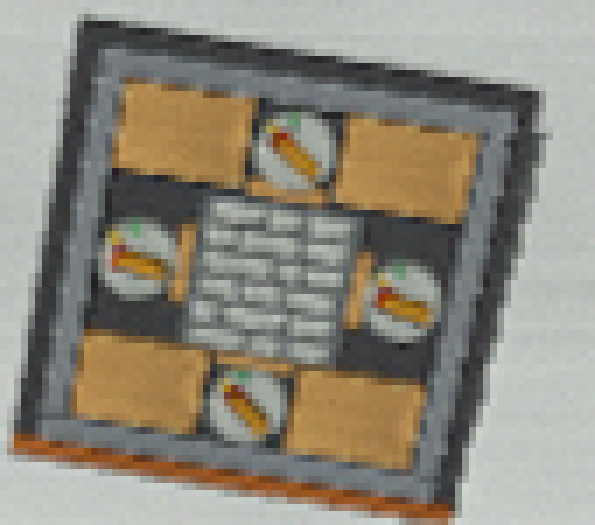

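View pics/c_scene.png

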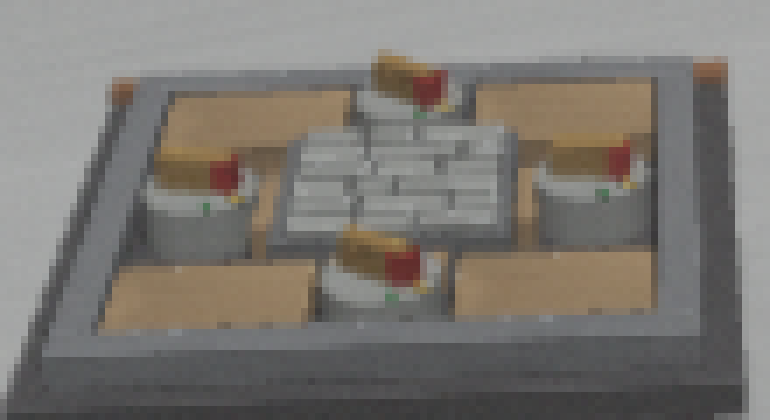

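```bash
cat > frame.py <<'E'
from h import *
def frame(x0,y0,yaw,hgt=0.095,sl=np.radians(27)):
    # columns: stand x (uphill along deck), y(left), n
    cy,sy=np.cos(yaw),np.sin(yaw);f=np.array([cy,sy,0]);l=np.array([-sy,cy,0])
    n=-np.sin(sl)*f+np.cos(sl)*Z;u=np.cos(sl)*f+np.sin(sl)*Z
    return np.array([x0,y0,hgt]),u,l,n
def axes(F):
    o,u,l,n=F;c=o+.020*n
    return {"upper":c+.075*u,"lower":c-.075*u,"left":c+.075*l,"right":c-.075*l}
def overlay(c,F,ang,name,box,s=7):
    o,u,l,n=F;u0,v0,u1,v1=box
    im=cv2.resize(c["pixels"][v0:v1,u0:u1,::-1],None,fx=s,fy=s,interpolation=cv2.INTER_CUBIC)
    def dr(P,col,cl=True):
        q=((proj(c,P)-[u0,v0]+.5)*s).round().astype(np.int32);cv2.polylines(im,[q],cl,col,1)
    th=np.linspace(0,2*np.pi,40)
    for k,p in axes(F).items():
        dr(p+.022*(np.cos(th)[:,None]*l+np.sin(th)[:,None]*u),(255,0,255))
        a=ang[k];b=np.cos(a)*l+np.sin(a)*u;w=np.cross(n,b)
        for z in (0,.016): dr(p+z*n+np.array([.015*b+.005*w,.015*b-.005*w,-.015*b-.005*w,-.015*b+.005*w]),(255,255,0))
    cv2.imwrite(name,im)
E
python3 - <<'E'
from frame import *
from scipy.optimize import least_squares
c=load("top0.npz");h=cv2.cvtColor(c["pixels"],cv2.COLOR_RGB2HSV).astype(int)
g={"upper":(367,160.8),"left":(345.1,176.4),"right":(382,182.5),"lower":(359.9,197.3)}
v,u=np.mgrid[:400,:640];M={}
for k,(a,b) in g.items():
    m=(h[...,2]>110)&(h[...,1]<50)&(np.hypot(u-a,v-b)<7.3)
    hull=cv2.convexHull(np.c_[u[m],v[m]].astype(np.float32));mm=cv2.moments(hull);e=cv2.fitEllipse(hull)
    M[k]=(mm["m10"]/mm["m00"],mm["m01"]/mm["m00"]);print(k,np.round(M[k],2),np.round(e[0],2),np.round(e[1],1))
def res(p,hgt=.095):
    A=axes(frame(*p,hgt));return np.concatenate([proj(c,A[k])-g2[k] for k in M])
for g2 in (g,M):
    r=least_squares(res,[.58,-.03,-.18]);print(r.x,np.degrees(r.x[2]),r.fun.round(2))
E
```

```text
upper [366.81 160.25] [366.7  160.12] [11.7 13.2]
left [344.   176.75] [344.01 176.65] [10.3 11. ]
right [382.48 182.87] [382.55 182.84] [10.3 12.3]
lower [359.91 198.04] [359.86 197.96] [10.3 12.3]
[ 0.61320842 -0.02202386 -0.17442347] -9.993728669360229 [ 0.03  0.12 -0.47 -0.14  0.34  0.03  0.1  -0.01]
[ 0.61231941 -0.02114653 -0.16600387] -9.511320907626098 [-0.12  0.87  0.4  -0.11 -0.31 -0.27  0.04 -0.5 ]
```

```bash
python3 - <<'E'
from frame import *
F=frame(.6132,-.0220,np.radians(-10));ang=dict(upper=.65,lower=.65,left=0,right=0)
overlay(load("top0.npz"),F,ang,"pics/o_t.png",(325,140,410,215))
overlay(load("scene0.npz"),F,ang,"pics/o_s.png",(205,215,315,275))
E
```

```text
(no output)
```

View pics/o_t.png

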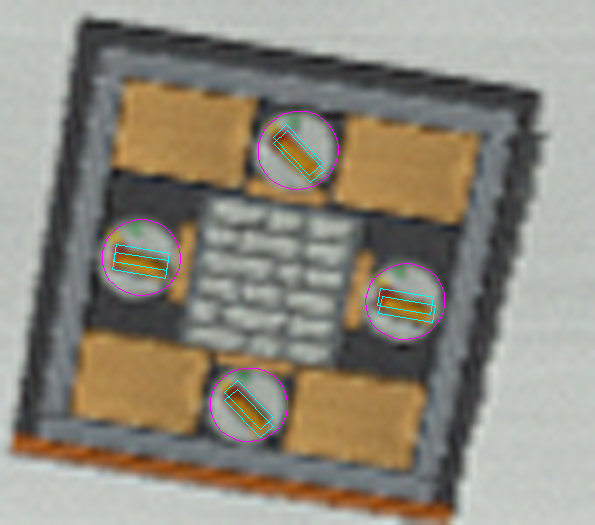

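View pics/o_s.png

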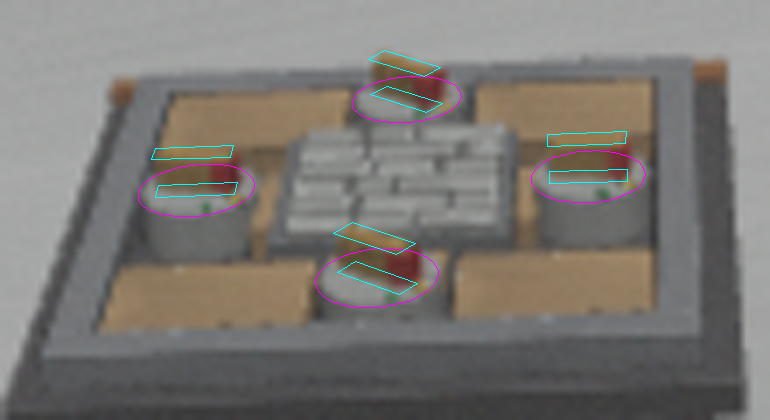

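```bash
cat > plan.py <<'E'
from frame import *
from bench import bot
F=frame(.6137,-.0210,np.radians(-10))
A=axes(F);O,U,L,N=F
TZ=0.083   # TCP height above key underside
def Rq(th,sg=1):
    x=sg*(np.cos(th)*L+np.sin(th)*U);z=-N;return np.c_[x,np.cross(z,x),z]
def Rdown(deg,sg=1):
    x=sg*np.array([np.cos(np.radians(deg)),np.sin(np.radians(deg)),0]);z=-Z;return np.c_[x,np.cross(z,x),z]
KEY=np.array([.459,.350,0.005]);KA=141.65
E
python3 - <<'E'
from plan import *
for sg in(1,-1):
    for h in(0,.1): 
        q=bot.inverse_kinematics(KEY+[0,0,TZ+h],Rdown(KA,sg));print(sg,"key",None if q is None else np.round(q,2))
    for k in A:
        for th in(-.15,0.65,1.5):
            q=bot.inverse_kinematics(A[k]+N*(TZ+.03),Rq(th,sg));print(sg,k,th,None if q is None else np.round(q,2))
print(A)
E
```

```text
1 key [ 0.52  0.07  1.84 -0.    1.23 -0.38]
1 key [ 0.52 -0.03  1.77 -0.    1.4  -0.38]
1 upper -0.15 [-0.15 -0.26  1.92 -0.01  1.   -0.12]
1 upper 0.65 [-0.15 -0.26  1.92 -0.01  1.    0.68]
1 upper 1.5 [-0.15 -0.26  1.92 -0.01  1.    1.53]
1 lower -0.15 [-0.14 -0.59  2.28 -0.02  0.99 -0.11]
1 lower 0.65 [-0.14 -0.59  2.28 -0.02  0.99  0.69]
1 lower 1.5 [-0.14 -0.59  2.28 -0.02  0.99  1.54]
1 left -0.15 [ 0.03 -0.35  2.06 -0.11  0.98  0.09]
1 left 0.65 [ 0.03 -0.35  2.06 -0.11  0.98  0.89]
1 left 1.5 [ 0.03 -0.35  2.06 -0.11  0.98  1.74]
1 right -0.15 [-0.33 -0.44  2.12  0.08  1.   -0.33]
1 right 0.65 [-0.33 -0.44  2.12  0.08  1.    0.47]
1 right 1.5 [-0.33 -0.44  2.12  0.08  1.    1.32]
-1 key [ 0.52  0.07  1.84 -0.    1.23  2.76]
-1 key [ 0.52 -0.03  1.77 -0.    1.4   2.76]
-1 upper -0.15 [-0.15 -0.26  1.92 -0.01  1.    3.02]
-1 upper 0.65 [-0.15 -0.26  1.92 -0.01  1.   -2.46]
-1 upper 1.5 [-0.15 -0.26  1.92 -0.01  1.   -1.61]
-1 lower -0.15 [-0.14 -0.59  2.28 -0.02  0.99  3.03]
-1 lower 0.65 [-0.14 -0.59  2.28 -0.02  0.99 -2.45]
-1 lower 1.5 [-0.14 -0.59  2.28 -0.02  0.99 -1.6 ]
-1 left -0.15 [ 0.03 -0.35  2.06 -0.11  0.98 -3.05]
-1 left 0.65 [ 0.03 -0.35  2.06 -0.11  0.98 -2.25]
-1 left 1.5 [ 0.03 -0.35  2.06 -0.11  0.98 -1.4 ]
-1 right -0.15 [-0.33 -0.44  2.12  0.08  1.    2.81]
-1 right 0.65 [-0.33 -0.44  2.12  0.08  1.   -2.67]
-1 right 1.5 [-0.33 -0.44  2.12  0.08  1.   -1.82]
{'upper': array([ 0.67056839, -0.03102743,  0.14686942]), 'lower': array([ 0.53894787, -0.00781918,  0.07877084]), 'left': array([0.61778175, 0.05443727, 0.11282013]), 'right': array([ 0.59173452, -0.09328389,  0.11282013])}
```

```bash
python3 - <<'E'
from plan import *
t=lambda:round(bot.read_state()["clock"],2)
R=Rdown(KA)
print(t());bot.move_to(KEY+[0,0,TZ+.13],R);print(t())
bot.move_l(KEY+[0,0,TZ],R,velocity=.2);print(t())
bot.close_gripper(80);print(t())
s=bot.read_state();print(s["width"],s["tcp_pos"],s["ft_force"])
bot.move_l(KEY+[0,0,TZ+.13],R,velocity=.2);print(t())
s=bot.read_state();print(s["width"],s["tcp_pos"],s["ft_force"],s["ft_torque"])
for n in("scene","top"):
    c=bot.camera(n);cv2.imwrite(f"pics/{n}1.png",c["pixels"][:,:,::-1]); np.savez(f"{n}1.npz",**c)
E
```

```text
0.1
3.62
4.42
5.04
0.20364546547159576 [0.4591951  0.3500521  0.08851483] [-1.09189265  0.11386921  4.32837998]
5.84
0.20114946618874333 [0.45805977 0.34946544 0.21586235] [-0.78101095  0.49988961 -2.82893626] [-0.02890222  0.0424401   0.03521399]
```

View pics/scene1.png

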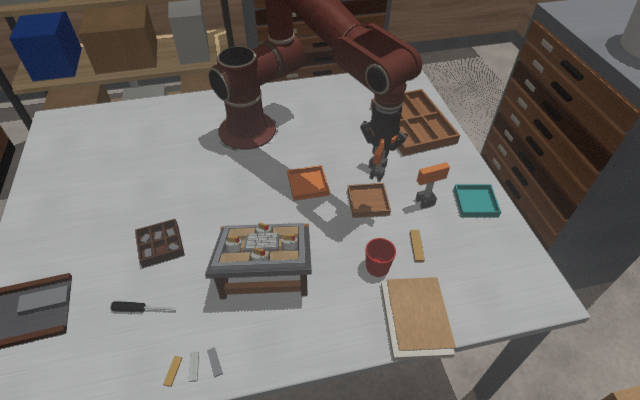

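```bash
cat >> plan.py <<'E'
def clk(): return round(bot.read_state()["clock"],2)
def err(p):
    s=bot.read_state();return ((s["tcp_pos"]-p)*1000).round(1)
def snap(i):
    for n in("scene","top"):
        c=bot.camera(n);cv2.imwrite(f"pics/{n}{i}.png",c["pixels"][:,:,::-1]); np.savez(f"{n}{i}.npz",**c)
def P(k,h,dx=0,dy=0): return A[k]+N*(TZ+h)+dx*U+dy*L
E
python3 - <<'E'
from plan import *
bot.move_to(P("left",.045),Rq(0));print(clk(),err(P("left",.045)))
bot.pause(.3);print(err(P("left",.045)))
snap(2)
crop(load("scene2.npz"),200,170,130,100,6,"pics/s2c.png")
crop(load("top2.npz"),310,135,110,90,6,"pics/t2c.png")
E
```

```text
7.09 [-0.1  0.6 -0.2]
[ 0.1  0.7 -0. ]
```

View pics/s2c.png

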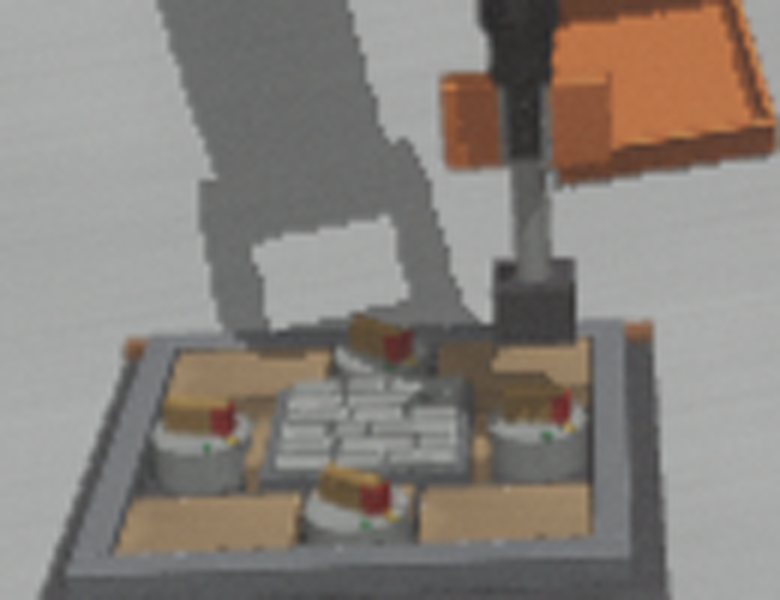

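View pics/t2c.png

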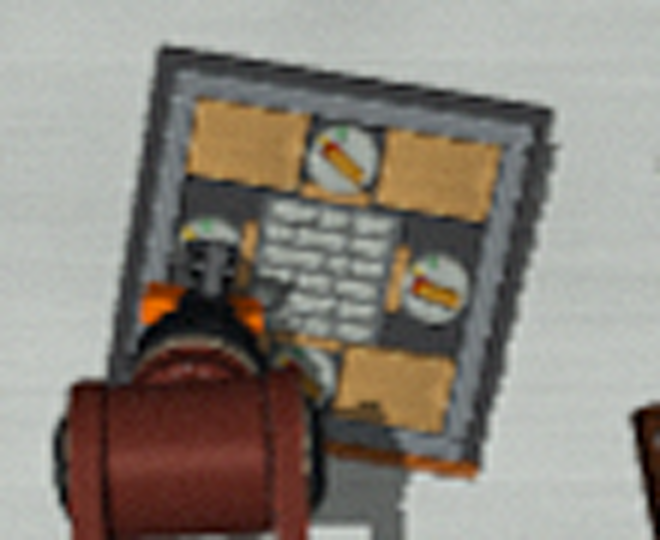

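```bash
python3 - <<'E'
from plan import *
c=load("scene2.npz")
pred=[(proj(c,A["left"]+.0007*np.array([0,1,0])+N*h+.017*U+s*.018*L)-[200,170]+.5)*6 for h in(.045,.067+.008) for s in(-1,1)]
print(np.round(pred,1))
c0=load("scene0.npz")
hv=cv2.cvtColor(c["pixels"],cv2.COLOR_RGB2HSV)
crop(c,270,205,40,45,16,"pics/fork.png")
E
```

```text
[[492.  347.8]
 [574.5 345. ]
 [488.8 285. ]
 [572.1 282.2]]
```

View pics/fork.png

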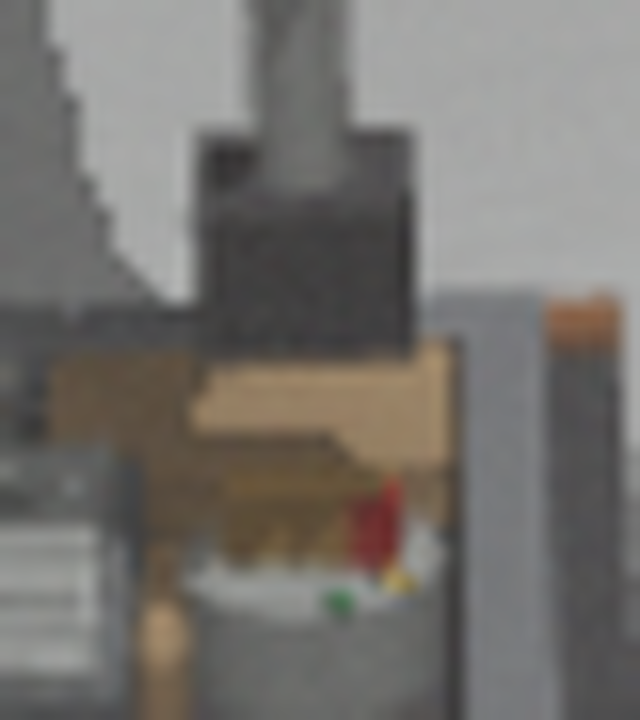

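```bash
cat >> plan.py <<'E'
def keyoverlay(c,k,h,th,name,box,s=10,d=np.zeros(3)):
    u0,v0,u1,v1=box;im=cv2.resize(c["pixels"][v0:v1,u0:u1,::-1],None,fx=s,fy=s,interpolation=cv2.INTER_CUBIC)
    x=np.cos(th)*L+np.sin(th)*U;y=np.cross(N,x);o=A[k]+N*h+d
    for a,b,zs in((.036,.009,(.08,.12)),(.018,.017,(0,.02))):
        for z in zs:
            q=o+z*N+np.array([a*x+b*y,a*x-b*y,-a*x-b*y,-a*x+b*y]);q=((proj(c,q)-[u0,v0]+.5)*s).round().astype(np.int32);cv2.polylines(im,[q],True,(255,255,0),1)
    cv2.imwrite(name,im)
E
python3 - <<'E'
from plan import *
d=np.array([0,.0007,0])
keyoverlay(load("top2.npz"),"left",.045,0,"pics/ko_t.png",(320,165,370,205),14,d)
keyoverlay(load("scene2.npz"),"left",.045,0,"pics/ko_s.png",(265,165,315,235),8,d)
E
```

```text
(no output)
```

View pics/ko_t.png

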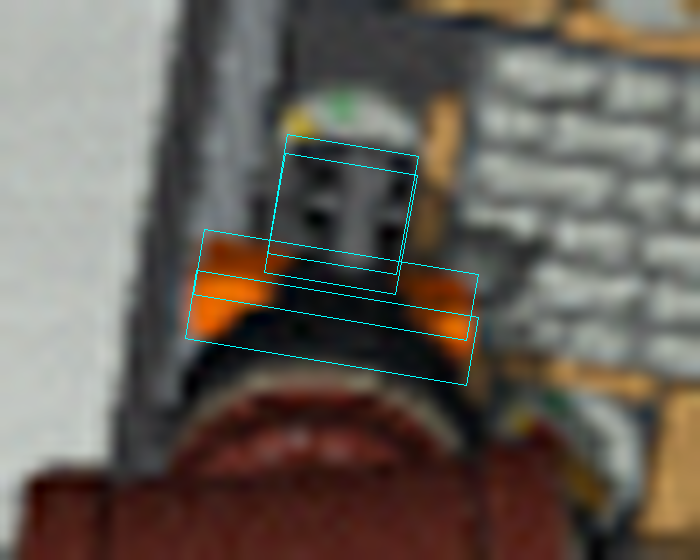

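View pics/ko_s.png

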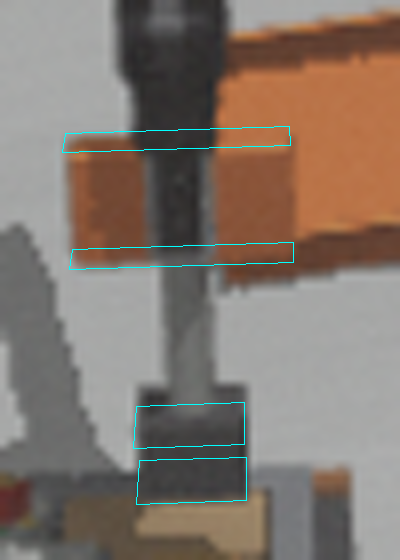

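```bash
python3 - <<'E'
from plan import *
R=Rq(0)
f0=bot.read_state()["ft_force"];print(f0,f0@N)
for h in(.021,.017,.014,.011):
    bot.move_l(P("left",h),R,velocity=.05);s=bot.read_state();df=s["ft_force"]-f0
    print(clk(),h,"N",(df@N).round(2),"U",(df@U).round(2),"L",(df@L).round(2),err(P("left",h)))
    if abs(df@N)>8: break
E
```

```text
[-0.3935239  -0.18200401 -2.19286486] -1.7922631941777876
8.12 0.021 N -0.36 U 0.79 L 0.07 [-0.  -0.  -0.3]
8.38 0.017 N -0.47 U 0.33 L 0.17 [-0.1 -0.  -0.2]
8.62 0.014 N -0.83 U -0.08 L 0.59 [-0.1 -0.  -0.2]
8.88 0.011 N -0.91 U -0.07 L -0.57 [-0.1  0.  -0.4]
```

```bash
cat >> plan.py <<'E'
def rot(dq):
    q=np.array(bot.read_state()["joint_pos"]);return q
def down(k,th,hs=(.018,.012,.003),v=.08):
    R=Rq(th);f0=bot.read_state()["ft_force"]
    for h in hs:
        bot.move_l(P(k,h),R,velocity=v);s=bot.read_state();df=s["ft_force"]-f0
        print(clk(),h,"N %.1f U %.1f L %.1f"%(df@N,df@U,df@L),err(P(k,h)))
        if abs(df@N)>10: print("CONTACT");return False
    return True
def turn(k,ths,h=.003,lim=2.5):
    t0=bot.read_state()["ft_torque"]
    for th in ths:
        q=bot.inverse_kinematics(P(k,h),Rq(th));bot.goto_joints(q);s=bot.read_state();df=s["ft_torque"]-t0;x=s["tcp_rot"][:,0]
        print(clk(),"th %.3f act %.3f"%(th,np.arctan2(x@U,x@L)),"T %.2f"%(df@N),"F",np.round([s["ft_force"]@U,s["ft_force"]@L,s["ft_force"]@N],1))
        if abs(df@N)>lim: print("LIM");break
E
python3 - <<'E'
from plan import *
down("left",0,(.003,))
turn("left",(.1,.3,.55,.74))
snap(3)
crop(load("scene3.npz"),200,200,120,80,6,"pics/s3c.png")
E
```

```text
9.12 0.003 N 0.2 U -0.4 L 0.6 [-0.1 -0.1 -0.6]
9.38 th 0.100 act 0.098 T 0.02 F [-1.1 -0.6 -2.9]
9.68 th 0.300 act 0.295 T -0.04 F [-2.5 -0.4 -1.5]
10.03 th 0.550 act 0.545 T -0.00 F [-2.5  0.7 -2.4]
10.33 th 0.740 act 0.734 T 0.00 F [-2.5  0.9 -1.8]
```

View pics/s3c.png

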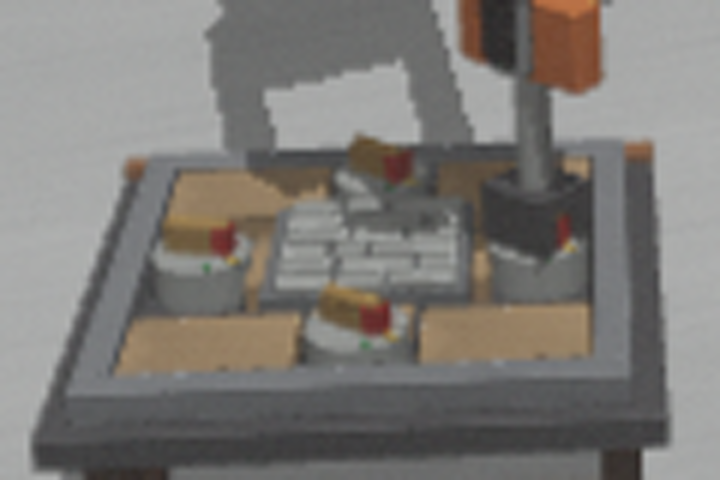

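```bash
python3 - <<'E'
from plan import *
crop(load("scene3.npz"),272,222,36,34,20,"pics/z3.png")
A_=dict(upper=.65,lower=.65,left=.65,right=0)
E
```

```text
(no output)
```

View pics/z3.png

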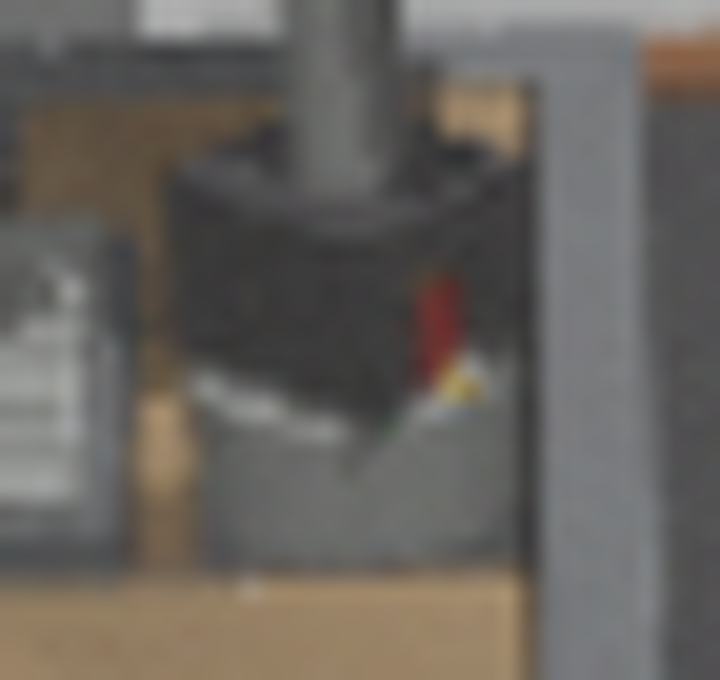

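```bash
python3 - <<'E'
from plan import *
bot.move_l(P("left",.045),velocity=.15)
bot.move_to(P("right",.045),Rq(0));print(clk())
snap(4)
crop(load("scene4.npz"),200,200,120,80,6,"pics/s4c.png")
crop(load("top4.npz"),325,140,85,75,8,"pics/t4c.png")
E
```

```text
11.94
```

View pics/s4c.png

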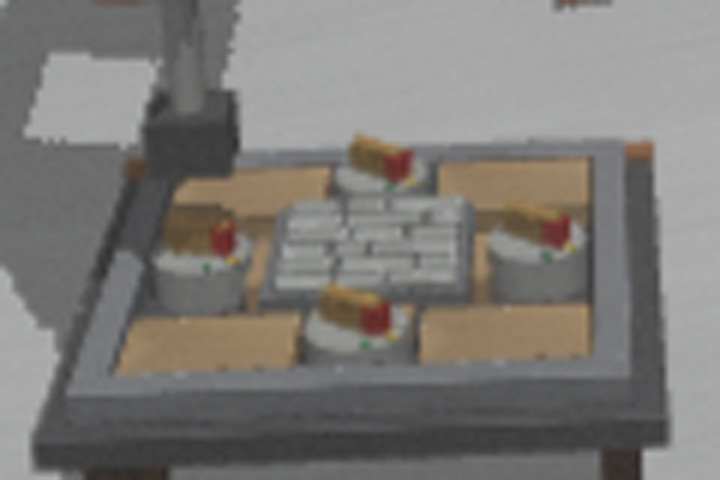

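View pics/t4c.png

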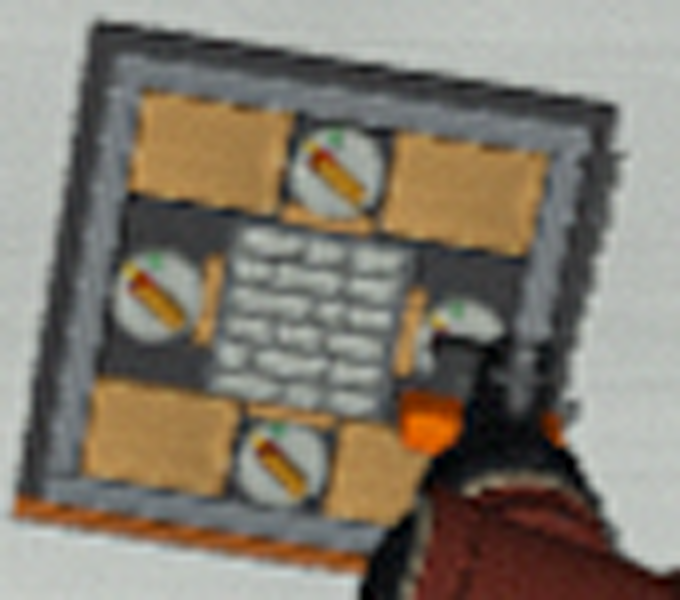

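```bash
cat >> plan.py <<'E'
def barang(c,k,zb=.010,rad=.0165):
    """bar angle: pca of saturation-weighted pixels (brass/red hue) near the axis, on the plane through the bar"""
    h=cv2.cvtColor(c["pixels"],cv2.COLOR_RGB2HSV).astype(float);p=A[k]+zb*N
    v,u=np.mgrid[:400,:640];a,b=proj(c,p);m=np.hypot(u-a,v-b)<14
    Q=onplane(c,np.c_[u[m],v[m]],p,N)-p;H,S,V=(h[...,i][m] for i in range(3));x,y=Q@L,Q@U
    w=np.clip((S-70)/100,0,1)*((H<20)|(H>170))*(np.hypot(x,y)<rad)
    mx,my=(w*x).sum()/w.sum(),(w*y).sum()/w.sum();C=np.cov(np.c_[x,y].T,aweights=w)
    red=w*((H<9)|(H>170));ax=np.linalg.eigh(C)[1][:,1]
    rx,ry=(red*x).sum()-red.sum()*mx,(red*y).sum()-red.sum()*my
    if ax@[rx,ry]<0: ax=-ax
    return round(np.arctan2(ax[1],ax[0]),3),(np.round([mx*1000,my*1000],1)).tolist(),round(w.sum(),1)
E
python3 - <<'E'
from plan import *
for n in("0","4"):
  for k in A: print(n,k,[barang(load(f"{cam}{n}.npz"),k) for cam in("top",)], [barang(load(f"top{n}.npz"),k,rad=r)[0] for r in(.014,.019)])
E
```

```text
0 upper [(np.float64(0.652), [3.4, 0.7], np.float64(13.1))] [np.float64(0.657), np.float64(0.674)]
0 lower [(np.float64(0.703), [0.5, -0.3], np.float64(17.8))] [np.float64(0.655), np.float64(0.703)]
0 left [(np.float64(0.185), [-0.4, -1.2], np.float64(14.2))] [np.float64(0.166), np.float64(0.197)]
0 right [(np.float64(0.252), [0.6, -0.9], np.float64(14.3))] [np.float64(0.255), np.float64(0.252)]
4 upper [(np.float64(0.616), [1.1, -0.3], np.float64(12.4))] [np.float64(0.637), np.float64(0.616)]
4 lower [(np.float64(0.701), [0.4, -0.3], np.float64(16.8))] [np.float64(0.634), np.float64(0.701)]
4 left [(np.float64(0.622), [0.3, -0.9], np.float64(16.9))] [np.float64(0.542), np.float64(0.628)]
4 right [(np.float64(-0.992), [12.0, 4.1], np.float64(0.2))] [np.float64(-0.992), np.float64(-0.992)]
```

```bash
python3 - <<'E'
from plan import *
q=bot.inverse_kinematics(P("right",.03),Rq(.12));bot.goto_joints(q)
if down("right",.12,(.016,.011,.003)):
    turn("right",(.4,.7,.775))
    snap(5)
    bot.move_l(P("right",.045),velocity=.15)
    bot.move_to(P("left",.045),Rq(.65));print(clk())
    snap(6)
    for k in A: print(k,[barang(load("top6.npz"),k,rad=r)[:2] for r in(.014,.0165)])
crop(load("scene6.npz"),200,200,120,80,6,"pics/s6c.png")
crop(load("top6.npz"),325,140,85,75,8,"pics/t6c.png")
E
```

```text
12.62 0.016 N 0.0 U 0.1 L 0.9 [-0.3  0.2 -0.6]
12.87 0.011 N 9.7 U -2.4 L 1.6 [ 0.6 -0.1  2.1]
13.12 0.003 N 0.8 U -0.5 L 0.9 [ 0.  -0.  -0.1]
13.49 th 0.400 act 0.397 T 0.03 F [-1.4  0.3 -2.2]
13.88 th 0.700 act 0.696 T 0.04 F [-1.3 -0.6 -3.1]
14.13 th 0.775 act 0.771 T 0.01 F [-0.2 -1.2 -3.2]
15.32
upper [(np.float64(0.606), [1.9, -0.4]), (np.float64(0.594), [2.2, -0.1])]
lower [(np.float64(0.902), [3.8, -2.4]), (np.float64(0.891), [5.2, -2.4])]
left [(np.float64(2.116), [8.8, 5.5]), (np.float64(1.558), [9.6, 2.5])]
right [(np.float64(0.604), [0.4, -1.0]), (np.float64(0.619), [0.9, -0.5])]
```

View pics/t6c.png

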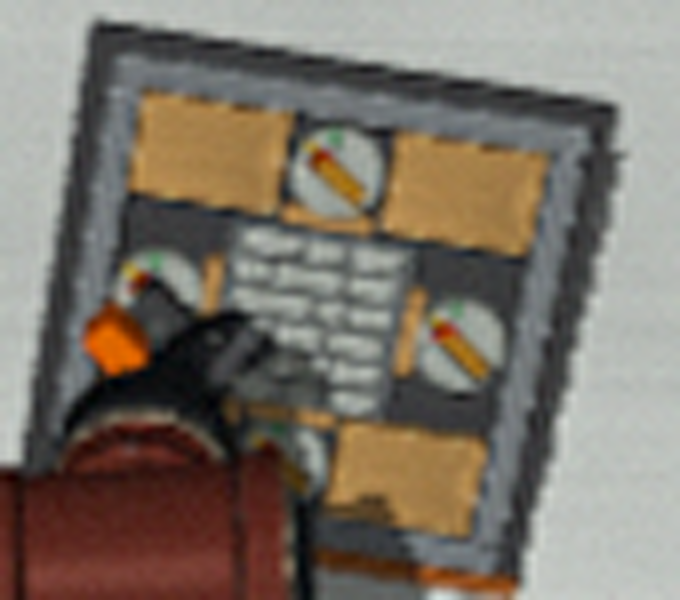

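View pics/s6c.png

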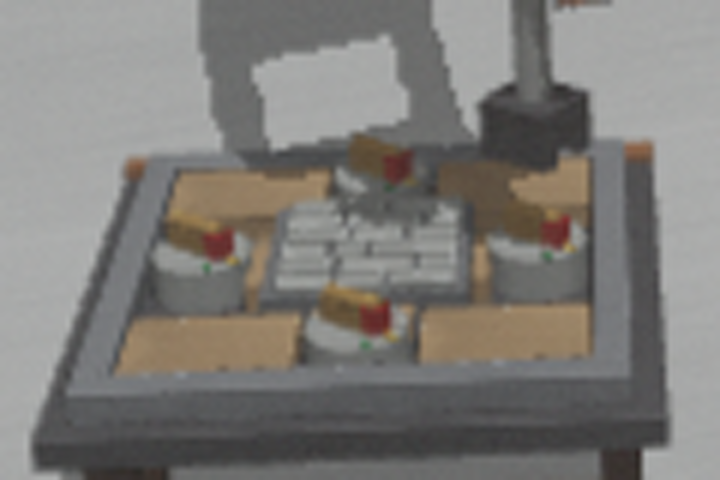

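```bash
cat >> plan.py <<'E'
def redpos(c,k,zb=.009):
    h=cv2.cvtColor(c["pixels"],cv2.COLOR_RGB2HSV).astype(float);p=A[k]+zb*N
    v,u=np.mgrid[:400,:640];a,b=proj(c,p);m=np.hypot(u-a,v-b)<9
    H,S,V=(h[...,i][m] for i in range(3))
    w=np.clip((S-60)/80,0,1)*((H<9)|(H>168))
    uv=np.array([(w*u[m]).sum(),(w*v[m]).sum()])/w.sum()
    q=(onplane(c,uv,p,N)-p)[0]
    return (uv-[a,b]).round(2).tolist(),np.round([q@L*1000,q@U*1000],1).tolist(),round(np.arctan2(q@U,q@L),2),round(w.sum(),1)
E
python3 - <<'E'
from plan import *
for n in(0,4,6):
  for k in A: print(n,k,"scene",redpos(load(f"scene{n}.npz"),k),"top",redpos(load(f"top{n}.npz"),k))
c=load("scene0.npz")
for th in(0,.55,.65): print(th,[ (proj(c,A[k]+.009*N+.013*(np.cos(th)*L+np.sin(th)*U))-proj(c,A[k]+.009*N)).round(2).tolist() for k in A])
E
python3 - <<'E'
import sys;sys.path.insert(0,'.')
import os;os.chdir('.')
from h import *
c=load("scene6.npz")
ims=[]
for (u,v) in((263,227),(259,256),(287,239),(231,242)):
    ims.append(cv2.resize(c["pixels"][v-12:v+12,u-13:u+13,::-1],None,fx=13,fy=13,interpolation=cv2.INTER_CUBIC))
cv2.imwrite("pics/q6.png",np.vstack([np.hstack(ims[:2]),np.hstack(ims[2:])])[:600])
E
```

```text
0 upper scene ([3.65, 1.53], [9.8, 8.8], np.float64(0.73), np.float64(19.9)) top ([-1.52, -2.3], [7.4, 7.9], np.float64(0.82), np.float64(1.5))
0 lower scene ([3.02, 1.25], [9.1, 9.0], np.float64(0.78), np.float64(14.3)) top ([-2.27, -2.35], [10.6, 8.1], np.float64(0.65), np.float64(2.0))
0 left scene ([4.32, 0.66], [11.6, 4.9], np.float64(0.4), np.float64(12.5)) top ([-2.99, -0.96], [12.2, 1.8], np.float64(0.15), np.float64(2.4))
0 right scene ([3.98, 0.86], [11.3, 5.9], np.float64(0.48), np.float64(16.4)) top ([-2.96, -1.52], [12.5, 4.1], np.float64(0.32), np.float64(2.4))
4 upper scene ([3.64, 1.55], [9.8, 8.8], np.float64(0.73), np.float64(20.0)) top ([-1.51, -2.3], [7.4, 7.9], np.float64(0.82), np.float64(1.5))
4 lower scene ([2.98, 1.25], [9.0, 9.0], np.float64(0.79), np.float64(15.0)) top ([-1.77, -1.85], [8.3, 6.4], np.float64(0.66), np.float64(2.0))
4 left scene ([3.54, 1.25], [9.6, 8.2], np.float64(0.71), np.float64(16.6)) top ([-1.78, -2.04], [8.2, 6.9], np.float64(0.7), np.float64(1.2))
4 right scene ([3.99, 0.85], [11.3, 5.9], np.float64(0.48), np.float64(16.9)) top ([-4.14, 2.15], [14.1, -11.3], np.float64(-0.68), np.float64(1.2))
6 upper scene ([3.65, 1.55], [9.8, 8.9], np.float64(0.74), np.float64(20.9)) top ([-1.52, -2.3], [7.4, 7.9], np.float64(0.82), np.float64(1.5))
6 lower scene ([2.93, 1.52], [9.0, 10.8], np.float64(0.88), np.float64(13.9)) top ([-3.71, 3.11], [12.2, -15.4], np.float64(-0.9), np.float64(74.1))
6 left scene ([3.44, 1.3], [9.3, 8.5], np.float64(0.74), np.float64(18.2)) top ([-1.81, -0.07], [7.0, -0.9], np.float64(-0.13), np.float64(4.3))
6 right scene ([3.44, 1.46], [10.3, 9.4], np.float64(0.74), np.float64(17.6)) top ([-2.25, -1.92], [10.1, 6.1], np.float64(0.55), np.float64(4.1))
0 [[5.17, -0.18], [4.6, -0.15], [4.84, -0.17], [4.89, -0.17]]
0.55 [[4.22, 1.14], [3.77, 0.89], [4.11, 0.99], [3.85, 1.01]]
0.65 [[3.89, 1.35], [3.48, 1.06], [3.83, 1.19], [3.52, 1.2]]
```

View pics/q6.png

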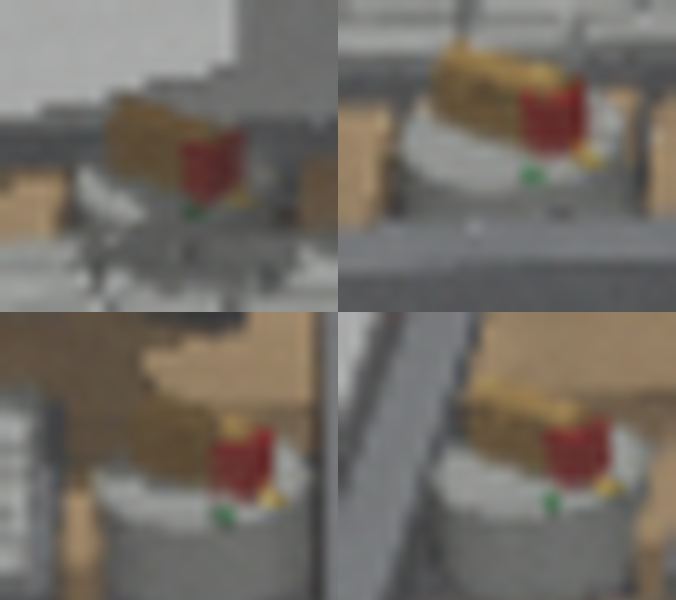

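Left and right red ends now sit level with the upper and lower pair (scene image, all next to the yellow marks; angles agree to about 0.05 rad). Second pass starts: left, right, upper, lower.

```bash
python3 - <<'E'
from plan import *
k="left"
print(bot.read_state()["effort"][5])
if down(k,.65,(.017,.011,.003),.1):
    turn(k,(1.0,1.35),lim=1)
    for th in(1.40,1.43,1.46,1.49):
        turn(k,(th,),lim=1);print("eff",bot.read_state()["effort"][5].round(3))
    snap(7)
crop(load("scene7.npz"),272,222,36,34,18,"pics/z7.png")
E
```

```text
-0.0012229139974806458
15.85 0.017 N 0.1 U 0.2 L -0.4 [-0.3 -0.7 -0.9]
16.1 0.011 N 0.1 U -0.5 L -0.6 [-0.  -0.1 -0. ]
16.35 0.003 N 1.0 U 0.6 L 0.1 [-0.3  0.  -0.7]
16.77 th 1.000 act 0.997 T 0.07 F [-1.5 -1.4 -2.6]
17.2 th 1.350 act 1.346 T 0.07 F [-0.9 -4.4 -2.6]
17.45 th 1.400 act 1.397 T 0.03 F [-0.7 -4.9 -1.8]
eff 0.116
17.7 th 1.430 act 1.427 T -0.05 F [-0.7 -5.1 -2.8]
eff 0.111
17.95 th 1.460 act 1.457 T 0.10 F [-0.8 -5.9 -2.6]
eff 0.155
18.2 th 1.490 act 1.486 T 0.25 F [-0.5 -4.4 -2.2]
eff 0.434
```

View pics/z7.png

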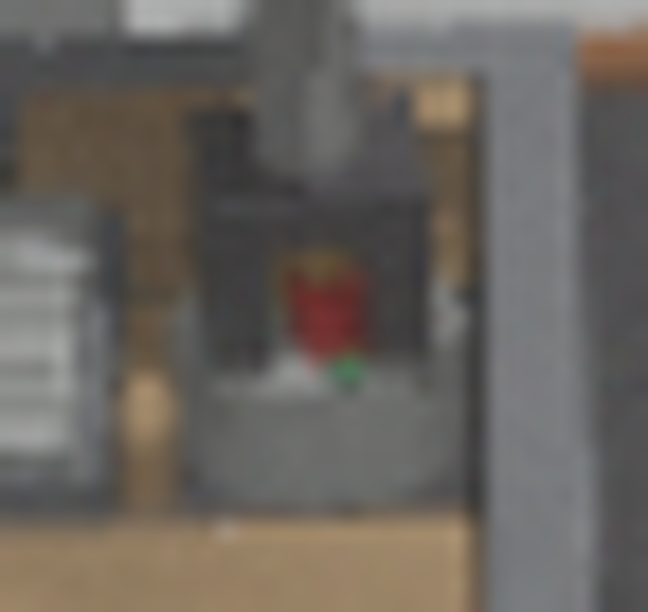

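Joint-6 effort turns out to be a clean torque signal: about 0.12 N m of friction, then 0.43 at the stop. Left is home with its red end at the green mark. Next is its opposite, right.

```bash
cat >> plan.py <<'E'
def home(k,th0,pre=(1.0,1.35,1.44)):
    if not down(k,th0,(.017,.011,.003),.1): return False
    turn(k,pre,lim=1)
    for th in(1.47,1.49,1.51,1.53):
        turn(k,(th,),lim=1);e=bot.read_state()["effort"][5];print("eff",e.round(3))
        if e>.38: break
    snapname=k
    c=bot.camera("scene");np.savez(f"scene_{k}.npz",**c)
    turn(k,(1.43,),lim=5)
    bot.move_l(P(k,.045),velocity=.2)
    return True
E
python3 - <<'E'
from plan import *
turn("left",(1.43,),lim=5)
bot.move_l(P("left",.045),velocity=.2)
bot.move_to(P("right",.035),Rq(.64));print(clk())
snap(8)
if home("right",.64):
    bot.move_to(P("upper",.035),Rq(.66));print(clk());snap(9)
    crop(load("scene9.npz"),200,200,120,80,6,"pics/s9c.png")
E
```

```text
18.55 th 1.430 act 1.430 T -0.34 F [-0.5 -5.  -1.1]
20.02
20.45 0.017 N 0.1 U -0.1 L -0.6 [-0.4  0.5 -1.1]
20.7 0.011 N 1.7 U 0.1 L -0.8 [-0.1  0.1 -0.2]
20.95 0.003 N 0.2 U 0.1 L -0.1 [-0.3  0.1 -0.7]
21.38 th 1.000 act 0.997 T 0.02 F [-0.4 -1.2 -3.1]
21.81 th 1.350 act 1.346 T 0.07 F [-1.4 -3.  -2.3]
22.06 th 1.440 act 1.436 T 0.07 F [ 0.  -3.3 -2.8]
22.31 th 1.470 act 1.466 T 0.13 F [-1.1 -5.8 -2.5]
eff 0.229
22.56 th 1.490 act 1.485 T 0.21 F [-1.3 -5.3 -2.1]
eff 0.424
22.86 th 1.430 act 1.430 T -0.27 F [-1.2 -6.1 -2.1]
23.82
```

View pics/s9c.png

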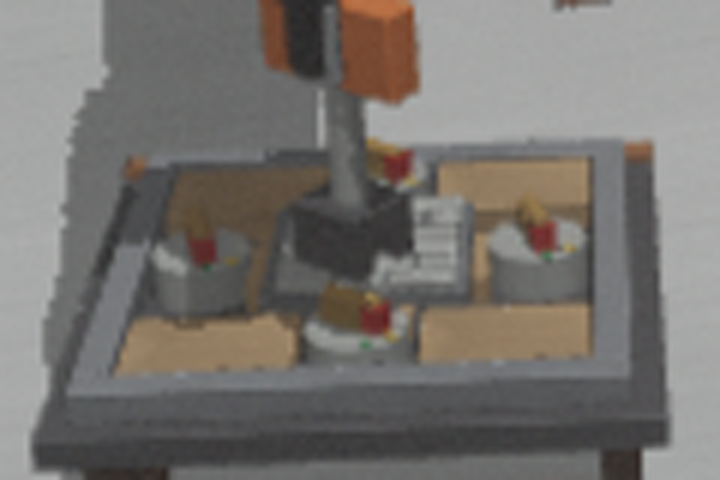

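Left and right both sit at their green marks, at crop (540,240) and (203,252). Upper is next, then lower.

```bash
python3 - <<'E'
from plan import *
if home("upper",.65):
    bot.move_to(P("lower",.05),Rq(.65));print(clk());snap(10)
    crop(load("scene10.npz"),200,190,120,90,6,"pics/s10c.png")
E
```

```text
24.25 0.017 N -0.4 U 0.3 L 1.5 [-0.9 -0.4 -1.7]
24.5 0.011 N -0.2 U 0.5 L 1.1 [-0.1 -0.1 -0.3]
24.75 0.003 N -0.1 U -0.1 L 0.5 [-0.2  0.  -0.9]
25.18 th 1.000 act 0.997 T 0.06 F [-0.8 -1.9 -3.2]
25.6 th 1.350 act 1.346 T 0.06 F [-0.6 -3.8 -2.7]
25.85 th 1.440 act 1.436 T 0.04 F [-0.5 -3.6 -2.7]
26.1 th 1.470 act 1.467 T 0.19 F [-0.6 -6.1 -0.8]
eff 0.219
26.35 th 1.490 act 1.486 T 0.20 F [-1.3 -6.  -1.9]
eff 0.436
26.65 th 1.430 act 1.430 T -0.34 F [-1.  -4.9 -2.5]
27.77
```

View pics/s10c.png

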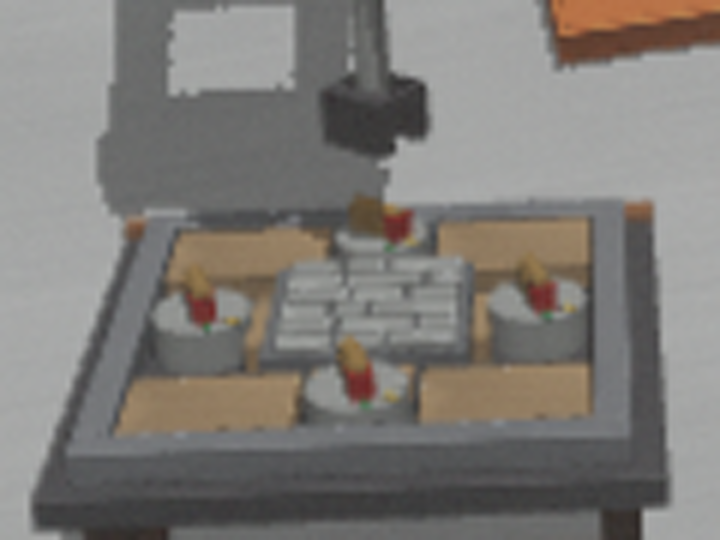

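```bash
python3 - <<'E'
from plan import *
if home("lower",.65):
    bot.move_l(P("lower",.09),velocity=.25)
    snap(11);print(clk())
    crop(load("scene11.npz"),200,190,120,90,6,"pics/s11c.png");crop(load("top11.npz"),235,135,185,130,4,"pics/t11c.png")
E
```

```text
28.35 0.017 N -0.8 U -0.4 L -0.9 [ 0.2 -0.1 -0. ]
28.6 0.011 N -1.1 U -0.9 L 0.2 [ 0.  -0.   0.1]
28.85 0.003 N -0.4 U -0.5 L -1.0 [-0.3  0.1 -0.5]
29.27 th 1.000 act 0.997 T 0.04 F [-0.7 -1.5 -3.3]
29.7 th 1.350 act 1.346 T 0.07 F [ 0.6 -4.  -2.1]
29.95 th 1.440 act 1.435 T 0.10 F [ 0.3 -5.8 -2.4]
30.2 th 1.470 act 1.465 T 0.08 F [-0.1 -6.  -1.1]
eff 0.223
30.45 th 1.490 act 1.485 T 0.24 F [-0.4 -6.  -2. ]
eff 0.417
30.75 th 1.430 act 1.429 T -0.37 F [ 0.1 -5.  -1.2]
31.54
```

View pics/s11c.png

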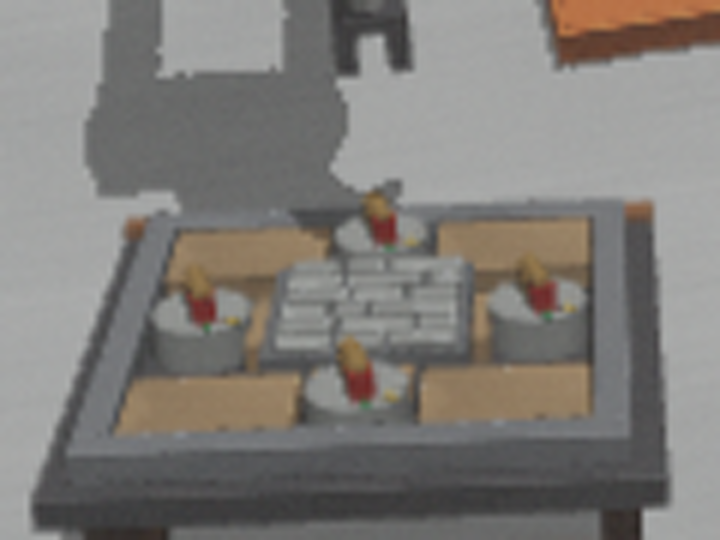

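All four are at their green marks with the stop felt on each. Now the key goes back in the tray.

```bash
python3 - <<'E'
from plan import *
T=np.array([.443,.341,.005]);R=Rdown(KA)
bot.move_to(T+[0,0,TZ+.13],R);print(clk())
bot.move_l(T+[0,0,TZ+.012],velocity=.15)
f0=bot.read_state()["ft_force"]
for h in(.006,.003,.001,-.0005,-.002):
    bot.move_l(T+[0,0,TZ+h],R,velocity=.04);df=bot.read_state()["ft_force"]-f0;print(clk(),h,df.round(1),err(T+[0,0,TZ+h]))
    if df[2]>4: break
snap(12)
crop(load("scene12.npz"),340,110,120,110,6,"pics/s12c.png")
E
```

```text
33.16
34.39 0.006 [-0.3 -0.1 -0.5] [0.  0.  0.1]
34.64 0.003 [0.1 0.6 0. ] [-0.2 -0.1 -0.2]
34.89 0.001 [ 1.3  1.4 -0.8] [-0.1 -0.1 -0.2]
35.14 -0.0005 [-2.3 -0.6  5.8] [0.3 0.1 1. ]
```

View pics/s12c.png

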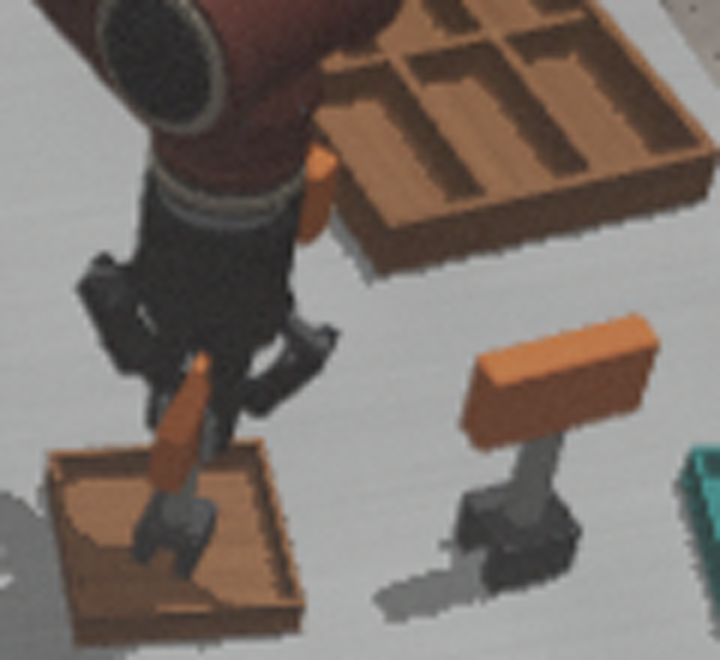

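```bash
python3 - <<'E'
from plan import *
T=np.array([.443,.341,.005])
bot.open_gripper();print(clk())
bot.move_l(T+[0,0,TZ+.05],velocity=.1)
bot.move_l(T+[0,0,TZ+.16],velocity=.2)
bot.goto_joints([-1.2,.053,1.613,0,1.476,-.119]);print(clk())
snap(13)
crop(load("scene13.npz"),340,110,120,110,6,"pics/s13c.png")
s=load("scene13.npz");h=cv2.cvtColor(s["pixels"],cv2.COLOR_RGB2HSV)
for k in A: print(k,redpos(load("scene13.npz"),k),barang(load("top13.npz"),k)[0])
E
```

```text
35.91
40.43
upper ([1.18, 2.44], [4.0, 13.1], np.float64(1.28), np.float64(17.8)) 1.286
lower ([0.95, 1.95], [3.6, 13.2], np.float64(1.3), np.float64(13.0)) 1.295
left ([1.16, 2.27], [3.3, 13.7], np.float64(1.33), np.float64(15.2)) 1.246
right ([0.8, 2.51], [4.1, 15.0], np.float64(1.3), np.float64(14.2)) 1.275
```

View pics/scene13.png

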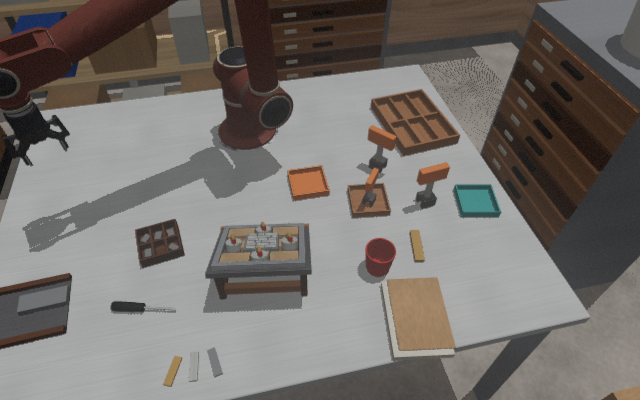

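View pics/s13c.png

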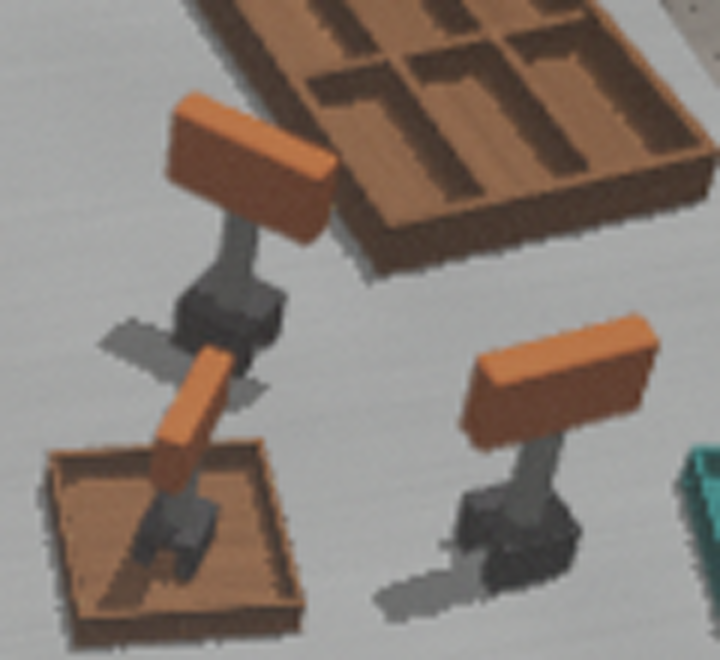

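```bash
python3 -c "
from bench import bot
bot.finish_job()"
```

```text
the job is handed in; nothing more can be done
```

The forme is locked up: all four quoins are at their green marks, and the key is standing upright and released in its brown tray. I handed the job in at about 40 s of the 72 s allowed.

- **Key:** I used the 120 mm key that stood in the tray. The two other orange-handled keys stand about 155 mm tall, so I left them alone.
- **First pass:** I turned left, then right, to the yellow marks. The images showed their red ends level with the upper and lower pair, to about 0.05 rad.
- **Second pass:** I turned left, right, upper and lower to the stop, in that order. On each one the turning torque rose from about 0.12 N m of friction to about 0.42 N m at the stop.
- **Last checks:** After letting go, the scene view put the heads at 1.28 to 1.33 rad and the top view at 1.25 to 1.30 rad, against 1.30 for home. The cup, screwdriver and brass bar showed no change in the images.

**Checks that disagreed:**
- **Left quoin, first pass:** The play between key and head, which I only learned at the stop, suggests it stopped at about 0.58 to 0.60 rad. The images read it as level with the others near 0.65. The right quoin works out at about 0.62.
- **Right quoin, first descent:** The fork touched the head with about 10 N on the way down, then slid on normally.

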